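# Open the bar clamp on a set casting

### The arm

A 7-joint arm with a two-finger parallel gripper is mounted at the origin on the work surface. World frame = base frame: x ahead of the robot, y to its left, z up, the work surface at z = 0. Lengths are in m, angles in rad, forces in N, time in s.
With the tool pointing down it reaches from about 0.375 to 0.925 m from the base axis. Payload 3.1 kg.
Tool frame: the origin (TCP) lies midway between the tips of the shut fingers; the grasp point (between the pads) lies 19 mm behind it (grip_depth is the distance from the TCP to the grasp point, in m); z points along the fingers, y is the line along which they close (so a half turn about z gives the same grasp; the last joint's range is limited). The gripper opens to 85 mm and grips with 20 to 120 N. Pads are 22 mm wide; open, the fingers measure 114 mm over their backs; the gripper's body (76 mm by 85 mm) begins 54 mm behind the grasp point. The pads swing forward as they close: fully open they stand 13 mm farther back than shut.
Start: joints at [1.1, 0.383, 0.044, 1.598, -0.018, 1.161, -0.05], TCP at [0.237, -0.605, 0.231] pointing down, gripper open.
Joint ranges: [-2.61, 2.61], [-0.41, 2.15], [-1.48, 1.57], [0, 2.5], [-1.57, 4.71], [0.05, 1.97], [-2.85, 2.85]. Speed limits (rad/s): [2.79, 2.79, 3.14, 3.14, 3.14, 3.14, 3.14].

### API

Orientations are given as a unit quaternion [x, y, z, w].
In Python, from station import get_obs, get_image, get_calibration, close_job, grip_depth gives the robot as it stands.
- The arm moves only by the tool move_arm, never from a script. Its argument "series" is a list of rows, each an object with "offset": the shift along the tool's x, y, z in units of 0.3 m (1.0 is 0.3 m), a list of three; "rot": the turn, a rotation vector about the tool's x, y, z in units of 90 degrees (1.0 is 90 degrees), a list of three; "gripper": the finger opening in mm, from 0 to 85.4. A call has 1 to 10 rows; each row is the pose to reach, as a shift and turn from the pose commanded when the call began, along the tool's axes at that moment; what a row does not reach only later rows make up. A row lasts 1/10 s, in which the tool goes at most 50 mm and 8.59 degrees, less where a joint would pass 70% of its speed; a pose out of reach is approached as far as the arm can. A call with a number of a shift or a turn outside -1 to 1 is refused whole. A call with a gripper value outside its range is refused whole. The fingers move at their own pace and stop on an object; "grip_force" is the grip in N (left out, the last holds). Time passes only in rows, so rows that repeat a pose let the fingers close. It gives the time, the measured TCP pose, the force, the opening and the grip force at its end, in the units of the state.
- get_obs(): the state, without advancing time (a new reading comes with each control period).
- get_image(name): name is "scene" or "top" or "wrist"; returns (picture, depth): 420x560x3 uint8, red, green, blue; 420x560 float32, m along the optical axis (not along the pixel's ray), 0 where there is no reading.
- get_calibration(name): a dict with "fx", "fy", "cx", "cy" (pixels), "distortion" ([k1, k2, p1, p2, k3] as OpenCV has them; the pictures are not rectified), "xyz" and "rotation" of the camera in the world; the wrist camera has in their place "T_tool_cam" (4x4, takes a point from camera to tool coordinates, whose origin is the TCP and whose axes are the flange's). Camera axes: x right, y down, z forward; pixel columns grow to the right and rows downward; lengths in m; the calibration is good to about 2 mm. A picture is of the moment at which its call begins: read the wrist's pose just before it. get_calibration takes no time and is no camera call.
- close_job(): hands the job in; it is judged then, once.
The state is a dict: "t": time; "joint_positions": joint angles; "qd": joint speeds; "tau": joint torques, N m; "tcp_pos": TCP position; "orientation": TCP orientation; "force": force on the tool from outside, world axes, zero at the start; "ft_torque": the same for the moment, N m; "finger_gap": finger opening in m; "gripper_force": force on a finger pad.
Only numpy, scipy, OpenCV 4.12 (cv2) and the standard library are available. Lean on these libraries where they do the work, as an engineer would, in place of code of your own. Each camera call takes 0.05 s, during which the arm holds its last target. There are 200 camera calls.

### The job

The disc cast in the round split mould has set, so open the bar clamp that holds the mould together. With the fingertips press down the thumb release on the sliding jaw and, keeping it pressed, push the jaw back along the bar all the way to the end stop, then let go. Pick nothing up, and leave the mould, the disc and the things lying around the clamp where they are.

Things in the scene. Friction and masses are not known exactly. Their poses are not given: they have to be found in the camera images.
- clamp: Bar clamp on a fixed plywood board, 480 x 170 mm. Origin: on the table under the bar, 50 mm past the thumb pad's middle when joint jaw reads 0. +x: along the toothed bar from the screw end (x -376 mm, 56 mm high, screw already slack) to the end stop (x 126 to 140 mm, 50 mm high); z up. Tooth tips 28.5 mm high. The mould lies at about x -181 mm on bearers 30 mm high.
- jaw (a joint): Sliding jaw, m: 0 nearest the mould, 0.100 back against the end stop; starts at 0 to 0.02. A grey slide astride the bar, 42 mm wide, with a plywood V block (50 mm high) on its mould side. Unless the release is held down, the bar's saw teeth (10 mm pitch) stop it within one tooth when pushed back; with it held it slides at about 3 N. It ratchets towards the mould.
- release (a joint): Angle of the thumb release, rad: 0 up, 0.27 pressed right down. The locking dog is clear of the teeth above 0.17. At rest it reads 0 to 0.17, as the dog lies in or on a tooth. It is sprung: it must be kept pressed while the jaw is pushed, and rises when let go.
- thumb_pad (a point): Middle of the top of the black thumb pad of the release, on the jaw; 66 mm above the table when up. 34 mm along the bar, 32 mm wide. Pressed at its middle it goes down 12 mm to a stop (dog clear after 7.5 mm) at 2 N rising to 5 N, tilting about a pivot 48 mm nearer the end stop. Nothing on its mould side is higher than 54 mm.
- handle_face (a point): Middle of the upright face, turned to the mould, of the push handle that stands behind the thumb pad: 19.5 mm from the pad's middle towards the end stop, 85 mm above the table. Face 44 mm wide, handle 15 mm thick, top 98 mm above the table. A fingertip on the thumb pad pushes the jaw back by this face.
- half_a_mid (a point): Half of the split plywood ring mould on the screw side, loose, lying on the bearers: outer diameter of the whole ring 160 mm, inner 114 mm, 24 mm thick, its top 54 mm above the table. Point: middle of the half's arc, half-way up.
- half_b_mid (a point): The other half of the same mould, on the side of the sliding jaw; same size and kind of point.
- disc_mid (a point): Set mortar disc inside the mould, 111 mm across and 22 mm thick, loose. Point: its centre, half-way up.
- spare_ring_mid (a point): Loose plywood ring lying on the table beside the clamp, 120 mm outside, 86 mm inside, 20 mm high. Point: its centre.
- oil_bottle_mid (a point): Loose white plastic bottle standing beside the clamp, 60 mm across, 150 mm high. Point: on its axis, half-way up.
- trowel_mid (a point): Loose steel trowel lying beside the clamp: blade 140 x 70 x 4 mm, wooden handle to 46 mm high. Point: middle of the blade.
- brush_mid (a point): Loose hand brush lying beside the clamp, about 200 mm long. Point: near its middle.

How it is judged:
By the outcome, as a careful person would: the job done as asked, in the order asked, and still so for the second after the job is handed in, with the robot touching nothing.
It also fails if it takes over 32 s, if anything falls off the work surface, if the arm or the gripper's body presses on something with over 40 N, if the wrist force passes 120 N, or if a joint passes its speed limit or range.

## Working session

There is one attempt and no reset: what is moved stays moved. The work goes in short steps, Python scripts to look and compute and a tool call to move; the robot and the scene stay as the last step left them, time stands still between calls to the robot, and variables do not carry over. Pictures are saved under pics/ and viewed, at most 10 in all, crops included, and the job is handed in when it is done.

Besides the shell and the picture viewer there is one more tool, called as name(argument=value, ...) on one line, values as JSON. move_arm: Moves the arm, as the interface text tells. Its arguments: {"type":"object","properties":{"series":{"type":"array","items":{"type":"object","properties":{"offset":{"type":"array","items":{"type":"number","minimum":-1,"maximum":1}},"rot":{"type":"array","items":{"type":"number","minimum":-1,"maximum":1}},"gripper":{"type":"number"}}}},"grip_force":{"type":"number"}},"required":["series"]}

```bash
mkdir -p pics; cat > h.py <<'E'
import numpy as np, cv2, json
from station import *
from scipy.spatial.transform import Rotation as R
def snap(name):
    o=get_obs(); im,d=get_image(name); c=get_calibration(name)
    if 'T_tool_cam' in c:
        T=np.eye(4);T[:3,:3]=R.from_quat(o['orientation']).as_matrix();T[:3,3]=o['tcp_pos'];T=T@np.array(c['T_tool_cam'])
    else:
        T=np.eye(4);r=np.array(c['rotation']);T[:3,:3]=r if r.shape==(3,3) else R.from_quat(r).as_matrix();T[:3,3]=c['xyz']
    K=np.array([[c['fx'],0,c['cx']],[0,c['fy'],c['cy']],[0,0,1]]);D=np.array(c['distortion'],float)
    h,w=d.shape;u,v=np.meshgrid(np.arange(w),np.arange(h))
    p=cv2.undistortPoints(np.stack([u,v],-1).reshape(-1,1,2).astype(float),K,D).reshape(h,w,2)
    P=np.dstack([p*d[...,None],d])@T[:3,:3].T+T[:3,3]
    P[d==0]=np.nan
    return im,P,o
E
python3 - <<'E'
from h import *
for n in ('top','scene'):
    im,P,o=snap(n); cv2.imwrite(f'pics/{n}.png',im[...,::-1]); np.save(f'{n}.npy',P); np.save(f'{n}_im.npy',im)
print(get_obs()); print(grip_depth)
E
```

```text
{'t': 0.1, 'joint_positions': array([ 1.10021369,  0.38375924,  0.04381889,  1.59945254, -0.01789464,
        1.16117813, -0.04990739]), 'qd': array([-0.00163962, -0.00365938, -0.00101177, -0.00304655,  0.00143537,
       -0.00038005,  0.00148399]), 'tau': array([ 1.81412968e-03, -4.34730685e+01,  1.02892309e+00, -2.50454521e+01,
        1.08756634e-02,  5.51751174e-03,  9.02030365e-06]), 'tcp_pos': array([ 0.23642696, -0.60454703,  0.22999211]), 'orientation': array([ 9.82670275e-01,  1.85358257e-01, -2.83881532e-04, -1.16859580e-03]), 'force': array([ 0.48887314,  0.66211827, -0.25761367]), 'ft_torque': array([ 0.0071664 , -0.02648917, -0.0426118 ]), 'gripper_force': 0.0, 'finger_gap': 0.0853210720171955}
0.0187
```

View pics/top.png

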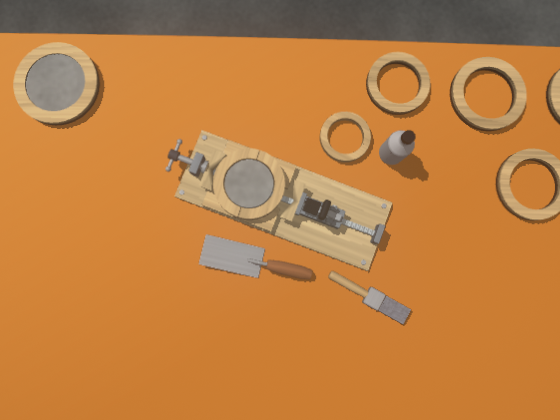

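View pics/scene.png

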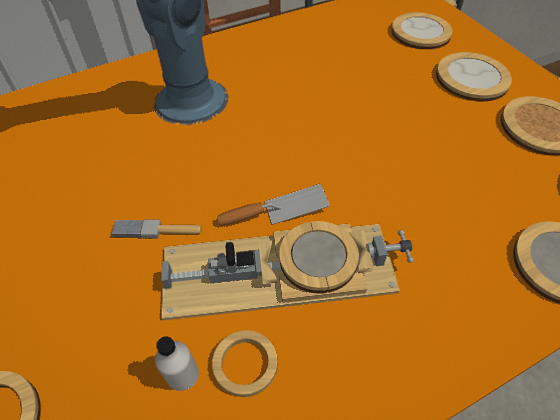

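The top view shows the mould at (249,183), the thumb pad at about (312,206), the handle at (326,210) and the end stop at (378,234). The bottle is at (397,147), clear of the bar.

```bash
python3 - <<'E'
from h import *
P=np.load('top.npy')
for n,(u,v) in dict(pad=(312,206),handle=(326,210),stop=(378,234),screw=(197,163),disc=(249,183),bottle=(404,138)).items():
    print(n,P[v,u].round(4))
im=np.load('top_im.npy'); 
# stop and handle, pad by height
reg=np.zeros(P.shape[:2],bool); reg[130:270,170:395]=1
z=P[...,2]
# bar axis from teeth/stop pixels & disc
s=np.zeros_like(reg); s[215:255,365:392]=1
q=P[s&(z>.04)]; print('stop',len(q),q.mean(0),q[:,2].max())
h=np.zeros_like(reg); h[190:232,300:345]=1
q=P[h&(z>.08)]; print('handle',len(q),np.median(q,0))
q=P[h&(z>.057)&(z<.075)]; print('pad',len(q),np.median(q,0))
d=np.zeros_like(reg); d[150:215,215:285]=1
g=P[d&(z>.045)&(z<.06)]; 
q=P[d&(z>.0495)&(z<.06)];print('ring',len(q),(q.min(0)+q.max(0))/2)
c=im[185:240,290:395]; cv2.imwrite('pics/c.png',cv2.resize(c,None,fx=7,fy=7,interpolation=cv2.INTER_CUBIC)[...,::-1])
S=np.load('scene.npy');zs=S[...,2]
h=np.zeros(zs.shape,bool);h[235:285,205:270]=1
q=S[h&(zs>.08)]; print('S handle',len(q),np.median(q,0),q.min(0),q.max(0))
q=S[h&(zs>.058)&(zs<.072)]; print('S pad',len(q),np.median(q,0))
h[:]=0;h[255:295,155:178]=1
q=S[h&(zs>.04)]; print('S stop',len(q),np.median(q,0))
E
```

```text
pad [ 0.6104 -0.092   0.067 ]
handle [ 0.5986 -0.1194  0.0955]
stop [ 0.5527 -0.2427  0.0478]
screw [0.7035 0.1666 0.0579]
disc [0.6611 0.0488 0.0541]
bottle [ 0.7464 -0.2746  0.1508]
stop 136 [ 0.55529124 -0.24339435  0.04902356] 0.05602126882250502
handle 152 [ 0.60075539 -0.11494955  0.09667415]
pad 371 [ 0.60559984 -0.10104257  0.06471748]
ring 3425 [0.66408057 0.04849624 0.05450511]
S handle 185 [ 0.6064968  -0.1168722   0.09729287] [ 0.57925226 -0.12841791  0.08003733] [ 0.62324007 -0.10222484  0.10169469]
S pad 453 [ 0.6059491  -0.10389436  0.06566412]
S stop 161 [ 0.55884373 -0.24292967  0.04987805]
```

View pics/c.png

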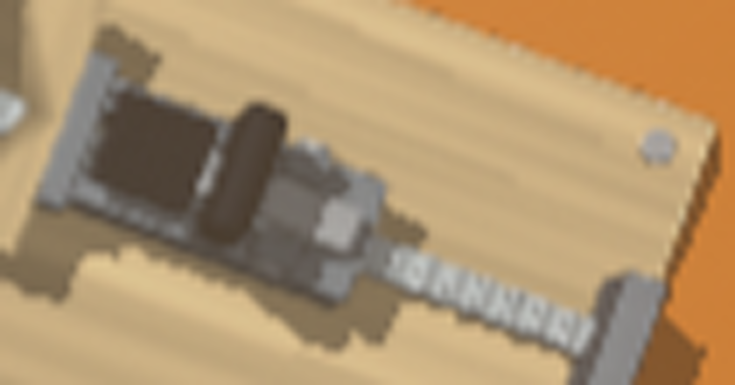

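The crop shows the black pad with the handle directly behind it. The bar direction is about (-0.338, -0.941) in the world frame. I'll approach with the fingers shut and the tool's x along the bar.

move_arm(series=[{"offset": [0.05,-0.03,0],"rot": [0,0,-0.02],"gripper": 0},{"offset": [0.14,-0.09,0],"rot": [0,0,-0.05],"gripper": 0},{"offset": [0.25,-0.16,0],"rot": [0,0,-0.09],"gripper": 0},{"offset": [0.37,-0.23,0],"rot": [0,0,-0.13],"gripper": 0},{"offset": [0.49,-0.31,0],"rot": [0,0,-0.17],"gripper": 0},{"offset": [0.61,-0.39,0],"rot": [0,0,-0.21],"gripper": 0},{"offset": [0.72,-0.46,0],"rot": [0,0,-0.24],"gripper": 0},{"offset": [0.81,-0.51,0],"rot": [0,0,-0.26],"gripper": 0},{"offset": [0.86,-0.54,0],"rot": [0,0,-0.27],"gripper": 0},{"offset": [0.88,-0.56,0],"rot": [0,0,-0.27],"gripper": 0}])

```text
t: 1.1
tcp_pos: [0.423, -0.3501, 0.2312]
orientation: [0.921, 0.39, 0.0, -0.0]
force: [0.8, 0.5, -1.1]
finger_gap: -0.0002
gripper_force: 0.0
```

```bash
cat > rel.py <<'E'
import sys
from h import *
# target world xyz, tool-x yaw deg -> units
o=get_obs(); r=R.from_quat(o['orientation']); t=np.array(eval(sys.argv[1])); y=np.radians(float(sys.argv[2]))
M=np.array([[np.cos(y),np.sin(y),0],[np.sin(y),-np.cos(y),0],[0,0,-1]])
print('tcp',o['tcp_pos'].round(4),o['t'],'gap',o['finger_gap'],'F',o['force'].round(1))
print('offset',(r.inv().apply(t-o['tcp_pos'])/.3).round(3),'rot',((r.inv()*R.from_matrix(M)).as_rotvec()/(np.pi/2)).round(3), 'q',o['joint_positions'].round(2))
E
python3 rel.py "[.608,-.099,.16]" 70.2
```

```text
tcp [ 0.423  -0.3501  0.2312] 1.1 gap -0.0001806744991671644 F [ 0.8  0.5 -1.1]
offset [ 1.03  -0.139  0.238] rot [-0.   -0.   -0.27] q [ 0.79  0.2  -0.19  1.83  0.04  1.11 -0.19]
```

move_arm(series=[{"offset": [0.06,-0.01,0.01],"rot": [0,0,-0.02]},{"offset": [0.16,-0.02,0.03],"rot": [0,0,-0.05]},{"offset": [0.29,-0.04,0.06],"rot": [0,0,-0.09]},{"offset": [0.43,-0.06,0.1],"rot": [0,0,-0.13]},{"offset": [0.57,-0.08,0.13],"rot": [0,0,-0.17]},{"offset": [0.7,-0.1,0.17],"rot": [0,0,-0.21]},{"offset": [0.82,-0.12,0.2],"rot": [0,0,-0.24]},{"offset": [0.91,-0.13,0.22],"rot": [0,0,-0.26]},{"offset": [0.97,-0.14,0.23],"rot": [0,0,-0.27]},{"offset": [1.0,-0.14,0.23],"rot": [0,0,-0.27]}])

```text
schema error: expected keys offset, rot, gripper
```

```bash
python3 rel.py "[.608,-.099,.1]" 70.2; python3 - <<'E'
from h import *
im,P,o=snap('wrist'); cv2.imwrite('pics/w.png',im[...,::-1]); np.save('w.npy',P)
E
```

```text
tcp [ 0.423  -0.3501  0.2312] 1.1 gap -0.0001806744991671644 F [ 0.8  0.5 -1.1]
offset [ 1.03  -0.139  0.438] rot [-0.   -0.   -0.27] q [ 0.79  0.2  -0.19  1.83  0.04  1.11 -0.19]
```

View pics/w.png

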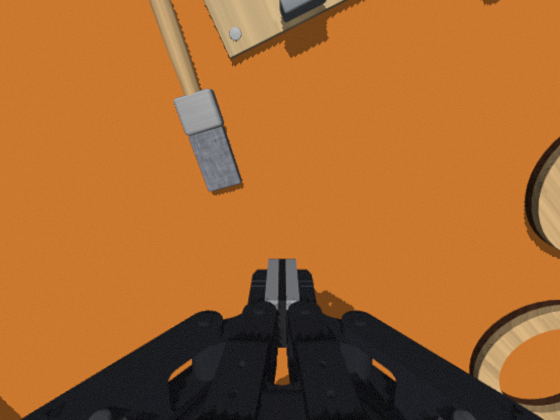

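The move was refused because the gripper key was missing. The picture shows the brush, the board corner and the shut fingertips at (282,280). I'll resend it, stopping short so the wrist camera sees the pad.

move_arm(series=[{"offset": [0.06,-0.01,0],"rot": [0,0,-0.02],"gripper": 0},{"offset": [0.16,-0.02,0],"rot": [0,0,-0.05],"gripper": 0},{"offset": [0.28,-0.04,0],"rot": [0,0,-0.09],"gripper": 0},{"offset": [0.4,-0.06,0],"rot": [0,0,-0.13],"gripper": 0},{"offset": [0.51,-0.08,0],"rot": [0,0,-0.17],"gripper": 0},{"offset": [0.61,-0.1,0],"rot": [0,0,-0.21],"gripper": 0},{"offset": [0.68,-0.12,0],"rot": [0,0,-0.24],"gripper": 0},{"offset": [0.73,-0.13,0],"rot": [0,0,-0.26],"gripper": 0},{"offset": [0.75,-0.14,0],"rot": [0,0,-0.27],"gripper": 0},{"offset": [0.75,-0.14,0],"rot": [0,0,-0.27],"gripper": 0}])

```text
t: 2.15
tcp_pos: [0.5485, -0.1624, 0.2311]
orientation: [0.819, 0.573, -0.0, -0.0]
force: [0.5, -0.6, 0.1]
finger_gap: -0.0
gripper_force: 0.0
```

```bash
python3 - <<'E'
from h import *
im,P,o=snap('wrist'); cv2.imwrite('pics/w2.png',im[...,::-1]); np.save('w.npy',P)
E
python3 rel.py "[.608,-.099,.1]" 70.2
```

```text
tcp [ 0.5481 -0.1636  0.2311] 2.2 gap 0.00017111345694219735 F [ 0.6  0.4 -0.4]
offset [0.271 0.114 0.437] rot [-0.     0.001 -0.004] q [ 0.54  0.26 -0.37  1.77  0.11  1.13 -0.22]
```

View pics/w2.png

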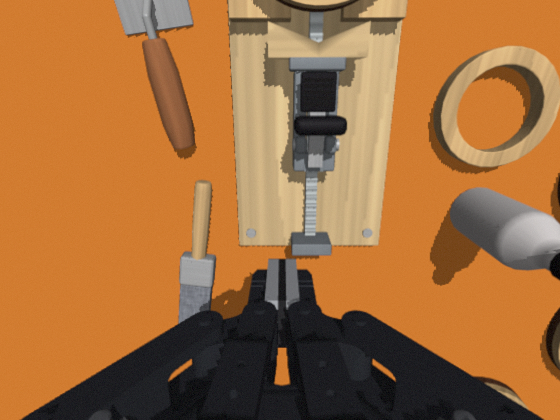

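The wrist view shows the pad at (318,91), the handle bar at (320,126), the teeth at (311,205) and the end stop at (311,243). The bar is very nearly aligned with the tool.

```bash
python3 - <<'E'
from h import *
P=np.load('w.npy')
z=P[...,2]
def reg(u0,u1,v0,v1,a,b):
    q=P[v0:v1,u0:u1].reshape(-1,3); q=q[(q[:,2]>a)&(q[:,2]<b)]; return q
pad=reg(303,334,76,108,.055,.075); h=reg(290,352,112,138,.085,.11); st=reg(288,335,230,258,.044,.055); fr=reg(285,350,52,75,.03,.06)
for n,q in dict(pad=pad,handle=h,stop=st).items(): print(n,len(q),((np.percentile(q,2,0)+np.percentile(q,98,0))/2).round(4),q.mean(0).round(4))
A=pad.mean(0)[:2];B=st.mean(0)[:2]; e=(B-A)/np.linalg.norm(B-A); print('e',e,np.degrees(np.arctan2(-e[1],-e[0])),np.linalg.norm(B-A))
for q in(pad,h,st):
    s=(q[:,:2]-A)@e; w=(q[:,:2]-A)@[-e[1],e[0]]; print('along',np.percentile(s,[1,50,99]).round(4),'across',np.percentile(w,[1,50,99]).round(4),'z',np.percentile(q[:,2],[2,50,98]).round(4))
E
```

```text
pad 988 [ 0.6082 -0.0902  0.0667] [ 0.6084 -0.0901  0.0667]
handle 997 [ 0.599  -0.1146  0.0927] [ 0.5989 -0.1144  0.0966]
stop 536 [ 0.5535 -0.2426  0.048 ] [ 0.5538 -0.2419  0.0495]
e [-0.33818946 -0.94107804] 70.23339523713439 0.16133640620875941
along [-0.0128 -0.0001  0.013 ] across [-0.0133 -0.      0.0136] z [0.0649 0.0667 0.0685]
along [0.019  0.0261 0.034 ] across [-0.0213 -0.0007  0.0201] z [0.0861 0.0973 0.0992]
along [0.155  0.1611 0.1698] across [-0.0215  0.0004  0.0207] z [0.0447 0.0499 0.0513]
```

move_arm(series=[{"offset": [0.06,0.03,0.02],"rot": [0,0,0],"gripper": 0},{"offset": [0.15,0.06,0.06],"rot": [0,0,0],"gripper": 0},{"offset": [0.23,0.09,0.12],"rot": [0,0,0],"gripper": 0},{"offset": [0.27,0.106,0.2],"rot": [0,0,0],"gripper": 0},{"offset": [0.282,0.106,0.3],"rot": [0,0,0],"gripper": 0},{"offset": [0.282,0.106,0.39],"rot": [0,0,0],"gripper": 0},{"offset": [0.282,0.106,0.45],"rot": [0,0,0],"gripper": 0},{"offset": [0.282,0.106,0.48],"rot": [0,0,0],"gripper": 0},{"offset": [0.282,0.106,0.487],"rot": [0,0,0],"gripper": 0},{"offset": [0.282,0.106,0.487],"rot": [0,0,0],"gripper": 0}])

```text
t: 3.2
tcp_pos: [0.6078, -0.095, 0.0857]
orientation: [0.82, 0.573, 0.0, 0.0]
force: [-0.0, 0.7, -0.4]
finger_gap: -0.0002
gripper_force: 0.0
```

```bash
python3 rel.py "[.6067,-.0948,.065]" 70.2; python3 - <<'E'
from h import *
im,P,o=snap('scene'); cv2.imwrite('pics/s2.png',cv2.resize(im[190:310,160:320],None,fx=4.5,fy=4.5,interpolation=cv2.INTER_CUBIC)[...,::-1])
E
```

```text
tcp [ 0.6078 -0.095   0.0857] 3.2 gap -0.00018574689349249582 F [-0.   0.7 -0.4]
offset [-0.001 -0.004  0.069] rot [ 0.001  0.    -0.004] q [ 0.38  0.51 -0.37  1.78  0.23  0.9  -0.44]
```

View pics/s2.png

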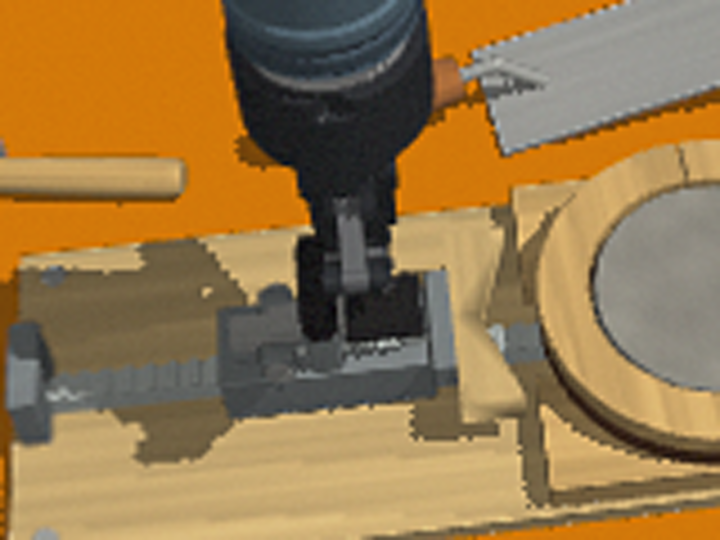

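The shut fingertips are at about (350,290) in the crop, above the black pad and on the mould side of the handle. Now I'll press down until the force rises.

move_arm(series=[{"offset": [0,0,0.03],"rot": [0,0,0],"gripper": 0},{"offset": [0,0,0.055],"rot": [0,0,0],"gripper": 0},{"offset": [0,0,0.07],"rot": [0,0,0],"gripper": 0},{"offset": [0,0,0.08],"rot": [0,0,0],"gripper": 0},{"offset": [0,0,0.085],"rot": [0,0,0],"gripper": 0},{"offset": [0,0,0.085],"rot": [0,0,0],"gripper": 0}])

```text
t: 3.85
tcp_pos: [0.6081, -0.0925, 0.0602]
orientation: [0.819, 0.574, 0.001, -0.0]
force: [-0.5, 3.3, 5.0]
finger_gap: -0.0001
gripper_force: 2.5
```

move_arm(series=[{"offset": [0,0,0.005],"rot": [0,0,0],"gripper": 0},{"offset": [0,0,0.01],"rot": [0,0,0],"gripper": 0},{"offset": [0,0,0.012],"rot": [0,0,0],"gripper": 0},{"offset": [0,0,0.012],"rot": [0,0,0],"gripper": 0}])

```text
t: 4.25
tcp_pos: [0.6081, -0.0927, 0.0568]
orientation: [0.819, 0.574, 0.001, -0.0]
force: [-0.8, 2.2, 5.5]
finger_gap: 0.0001
gripper_force: 2.9
```

move_arm(series=[{"offset": [0,0,0.006],"rot": [0,0,0],"gripper": 0},{"offset": [0,0,0.012],"rot": [0,0,0],"gripper": 0},{"offset": [0,0,0.012],"rot": [0,0,0],"gripper": 0}])

```text
t: 4.55
tcp_pos: [0.6083, -0.0926, 0.0554]
orientation: [0.819, 0.574, 0.0, 0.0]
force: [-5.2, 3.6, 15.4]
finger_gap: 0.0002
gripper_force: 7.4
```

The release is down on its stop: 15 N at z 0.0554. Next I push along the bar.

move_arm(series=[{"offset": [-0.01,0,0],"rot": [0,0,0],"gripper": 0},{"offset": [-0.025,0,0],"rot": [0,0,0],"gripper": 0},{"offset": [-0.045,0,0],"rot": [0,0,0],"gripper": 0},{"offset": [-0.065,0,0],"rot": [0,0,0],"gripper": 0},{"offset": [-0.085,0,0],"rot": [0,0,0],"gripper": 0},{"offset": [-0.105,0,0],"rot": [0,0,0],"gripper": 0},{"offset": [-0.12,0,0],"rot": [0,0,0],"gripper": 0},{"offset": [-0.13,0,0],"rot": [0,0,0],"gripper": 0},{"offset": [-0.13,0,0],"rot": [0,0,0],"gripper": 0}])

```text
t: 5.45
tcp_pos: [0.5947, -0.13, 0.0553]
orientation: [0.819, 0.573, 0.0, 0.0]
force: [-4.0, 2.8, 15.4]
finger_gap: 0.0002
gripper_force: 7.5
```

```bash
python3 rel.py "[.6084-.338*.0885,-.0901-.941*.0885,.0554]" 70.2; python3 - <<'E'
from h import *
im,P,o=snap('scene'); cv2.imwrite('pics/s3.png',cv2.resize(im[190:310,140:300],None,fx=4.5,fy=4.5,interpolation=cv2.INTER_CUBIC)[...,::-1])
E
```

```text
tcp [ 0.5947 -0.13    0.0553] 5.45 gap 0.00017119148882141727 F [-4.   2.8 15.4]
offset [-0.154 -0.001 -0.   ] rot [ 0.    -0.    -0.003] q [ 0.43  0.54 -0.35  1.81  0.24  0.84 -0.39]
```

View pics/s3.png

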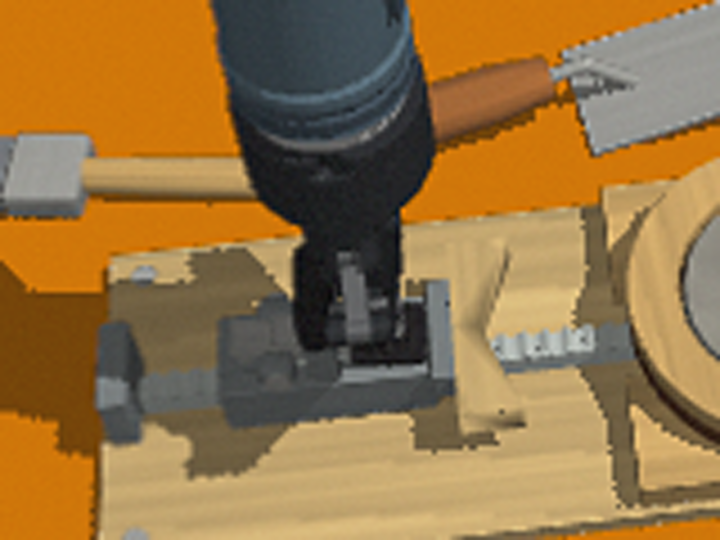

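The jaw has slid with the fingertips; the slide now sits closer to the end stop and teeth are exposed on the mould side. I'll push on to the stop.

move_arm(series=[{"offset": [-0.01,0,0],"rot": [0,0,0],"gripper": 0},{"offset": [-0.03,0,0],"rot": [0,0,0],"gripper": 0},{"offset": [-0.055,0,0],"rot": [0,0,0],"gripper": 0},{"offset": [-0.08,0,0],"rot": [0,0,0],"gripper": 0},{"offset": [-0.105,0,0],"rot": [0,0,0],"gripper": 0},{"offset": [-0.125,0,0],"rot": [0,0,0],"gripper": 0},{"offset": [-0.14,0,0],"rot": [0,0,0],"gripper": 0},{"offset": [-0.15,0,0],"rot": [0,0,0],"gripper": 0},{"offset": [-0.158,0,0],"rot": [0,0,0],"gripper": 0},{"offset": [-0.162,0,0],"rot": [0,0,0],"gripper": 0}])

```text
t: 6.5
tcp_pos: [0.581, -0.1677, 0.0555]
orientation: [0.818, 0.575, 0.005, -0.002]
force: [-1.6, 13.4, 12.7]
finger_gap: 0.0001
gripper_force: 8.2
```

move_arm(series=[{"offset": [-0.01,0,0],"rot": [0,0,0],"gripper": 0},{"offset": [-0.02,0,0],"rot": [0,0,0],"gripper": 0},{"offset": [-0.02,0,0],"rot": [0,0,0],"gripper": 0}])

```text
t: 6.8
tcp_pos: [0.5809, -0.1691, 0.0559]
orientation: [0.817, 0.576, 0.007, -0.003]
force: [1.1, 17.2, 13.9]
finger_gap: -0.0001
gripper_force: 8.7
```

```bash
python3 - <<'E'
from h import *
im,P,o=snap('scene'); cv2.imwrite('pics/s4.png',cv2.resize(im[190:310,140:300],None,fx=4.5,fy=4.5,interpolation=cv2.INTER_CUBIC)[...,::-1])
E
```

```text
(no output)
```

View pics/s4.png

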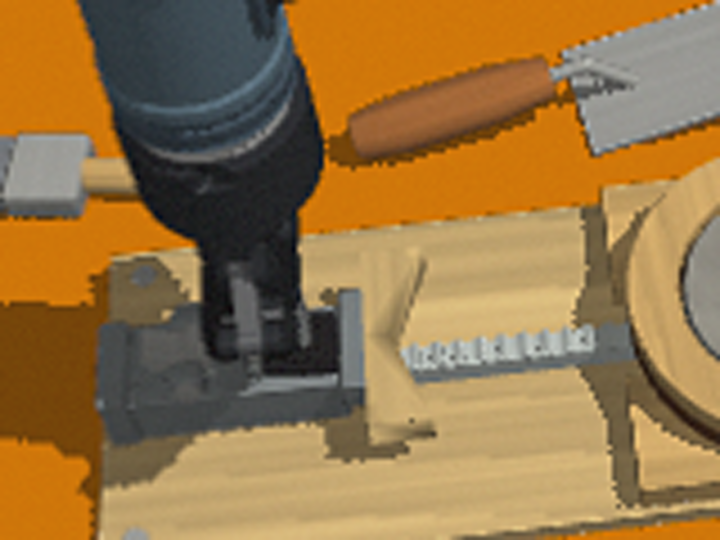

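The slide now sits flush against the end stop, and the push has risen to 17 N. I'll ease the push slightly, lift off the pad, then retreat upward.

move_arm(series=[{"offset": [0.01,0,-0.005],"rot": [0,0,0],"gripper": 0},{"offset": [0.02,0,-0.02],"rot": [0,0,0],"gripper": 0},{"offset": [0.025,0,-0.045],"rot": [0,0,0],"gripper": 0},{"offset": [0.03,0,-0.08],"rot": [0,0,0],"gripper": 0},{"offset": [0.045,0,-0.12],"rot": [0,0,0],"gripper": 0},{"offset": [0.055,0,-0.19],"rot": [0,0,0],"gripper": 0},{"offset": [0.06,0,-0.29],"rot": [0,0,0],"gripper": 0},{"offset": [0.06,0,-0.4],"rot": [0,0,0],"gripper": 0},{"offset": [0.06,0,-0.45],"rot": [0,0,0],"gripper": 0},{"offset": [0.06,0,-0.45],"rot": [0,0,0],"gripper": 0}])

```text
t: 7.85
tcp_pos: [0.5832, -0.1666, 0.1906]
orientation: [0.82, 0.573, 0.001, 0.003]
force: [-0.2, 1.4, 0.1]
finger_gap: -0.0001
gripper_force: 0.0
```

```bash
python3 - <<'E'
from h import *
im,P,o=snap('top'); cv2.imwrite('pics/t2.png',im[130:290,160:420][...,::-1].repeat(3,0).repeat(3,1))
im,P,o=snap('scene'); cv2.imwrite('pics/s5.png',cv2.resize(im[170:400,100:330],None,fx=2.6,fy=2.6)[...,::-1]); print(o['force'],o['tcp_pos'])
z=P[...,2]; S=np.load('scene.npy')
A=np.array([.6084,-.0901]);e=np.array([-.338,-.941])
def al(P,a,b,s0,s1):
    z=P[...,2]; r=np.zeros(z.shape,bool); r[230:300,140:300]=1; q=P[r&(z>a)&(z<b)]; s=(q[:,:2]-A)@e; w=(q[:,:2]-A)@[-e[1],e[0]];s=s[(s>s0)&(s<s1)&(abs(w)<.03)]; return len(s),np.percentile(s,[2,50,98]).round(4)
print(al(S,.08,.105,-.05,.15),al(P,.08,.105,-.05,.15))
E
```

```text
[-0.33839685  0.08784493 -1.02479895] [ 0.58173771 -0.16611431  0.18825325]
(185, array([0.0189, 0.026 , 0.0335])) (207, array([0.0994, 0.1061, 0.1146]))
```

View pics/s5.png

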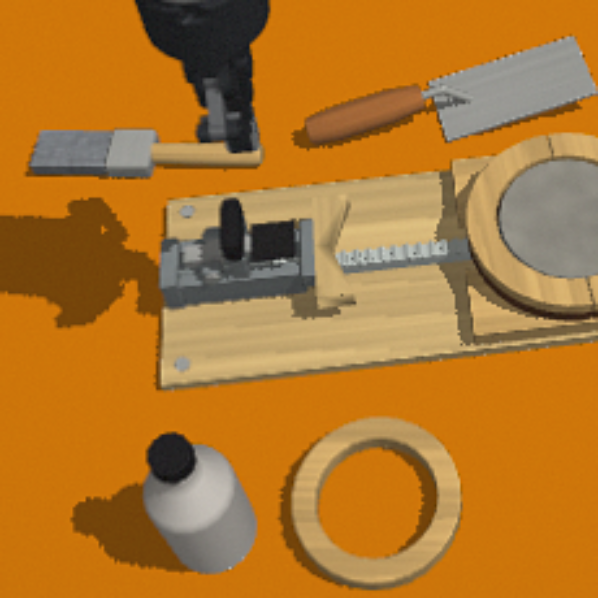

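The jaw is flush with the end stop after 80 mm of travel. The release is up, the gripper is clear, and the mould and the loose things look unmoved.

```bash
python3 -c "
from station import *
print(close_job())"
```

```text
the job is handed in; nothing more can be done
None
```

The clamp is open: the thumb release was held down while the jaw was pushed about 80 mm back to the end stop, then let go, and the job was handed in at about 8 s with nothing else visibly moved.

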